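# Reset the guide gap with the T-key and prove it with the stepped gauge

### The job

Change the feed guide over to the thinner stock: take the blocks left from the last job out of the guide lane and put them in the tub, then lower the T-key down the shaft onto the eccentric bolt and turn it until the gap is about 13.5 mm (a millimetre either way), so that the gauge's 12 mm blade slides in easily. Prove it by sliding the blade along the lane floor into the lane from its mouth until its shoulder is at the mouth, without forcing it. Finish with the gauge back on its mat as it lay and the key standing in its stand again, and leave the other things on the bench alone.

Things in the scene. Friction and masses are not known exactly. Their poses are not given: they have to be found in the camera images.
- guide: Fixed guide; lane along its y between a fixed fence (face at x = -10 mm) and a movable jaw on the +x side, both 150 long (y +-75), top at z = 34, with round ends (radius 8 mm) that widen the mouths. Origin: on the bench under mid-lane; lane floor (base plate top) z = 12. Square grey shaft housing at x = 140, y = 0: outside 56, bore 44, top at z = 130. Plate: x +-45, y +-95; to x = 180, y +-40 under the housing.
- lane_mouth (a point): The mouth of the lane through which the gauge enters: on the lane floor at guide x = 0, y = -75 mm (the robot's right-hand end). The gauge moves along the guide's +y.
- jaw (a joint): How far the jaw has closed (m): 0 is fully open, with a gap of 23.5 mm; gap = 23.5 mm - value; the jaw face is at guide x = 13.5 mm - value. Only the eccentric moves it; it stays where it is left. Value 0.010 is a gap of 13.5 mm.
- stem (a joint): Angle of the eccentric (cam) bolt (rad), 0 to 2.2; grows clockwise seen from above, which closes the gap by 7 mm per rad: jaw = 7 mm x angle, so 1.43 rad gives a gap of 13.5 mm. Starts between 0.05 and 0.5. At 0 the flats of its square lie along the guide's x and y; they turn with it. Stiff (0.12 N m), stays where left.
- stem_top (a point): Top of the eccentric bolt's square stem, at the bottom of the shaft: 48 mm above the bench, 82 mm below the housing's top. A 14 mm square 18 mm tall, with a 6 mm tapered lead-in on top and a round flange below (its top 24 mm above the bench), on which the fully lowered key rests.
- t_key: Steel T-key, 150 mm tall, 0.25 kg, upright in its stand (bar along the stand's y). Origin: centre of the mouth of its square socket (bottom end), z up the shaft. Socket: 16 mm square hole, flats along x and y, 30 deep; outside 23 mm square up to z = 36; shaft 12 mm thick; cross bar along x: 110 long, 14 wide (y), 16 high, its middle at z = 142 mm. Play on the stem: 0.15 rad either way.
- key_stand: The key's stand, fixed on the bench beyond the left of the guide: a plate 60 x 60 x 8 mm with a sleeve whose bore is 28 mm square (flats along its x and y), walls 4 mm, top at z = 70 mm, bottom of the bore at z = 8 mm. Origin: on the bench under the bore. (A tall signal tower, part of the room, stands on the bench near x = 0.67, y = 0.10 m.)
- gauge: The stepped steel gauge, 160 mm long, 0.3 kg, lying on its rubber mat. x runs along it toward the blade's tip. Origin: underside, at the shoulder between handle and blade. Handle (ribbed): x = -70 to 0, 36 mm wide (y), 26 mm high; blade: x = 0 to 90 mm, 12 mm thick (y), 22 mm high, with a round nose.
- mat: The gauge's black rubber mat, fixed, 170 (its x) x 70 x 3 mm. Origin: under its centre. The gauge lies on it along its x axis with the gauge's origin 10 mm toward -x of the centre.
- block_1: A left-over aluminium block, 18 (x) x 34 (y) x 60 mm (z), 0.13 kg, standing upright in the lane with its 34 mm side along the lane; 2 to 4 of these blocks are present. Origin: its centre.
- block_2: As block_1.
- block_3: As block_1.
- block_4: As block_1.
- tub: The loose milky plastic tub, 154 x 152 mm at the rim, 82 mm high, about 120 mm square inside, floor 6 mm thick, open on top. Origin: underside centre.
- oil_bottle: Bystander: small oiler with a red spout, 34 mm across, 107 mm tall. Origin: underside centre.
- tape_roll: Bystander: roll of black tape lying flat, 62 mm across, 18 mm high. Origin: underside centre.
- screw_tin: Bystander: round open tin, 62 mm across, 36 mm high. Origin: underside centre.
- solder_spool: Bystander: wire spool with flanges, 59 mm across, 49 mm high. Origin: underside centre.
Mind the look-alikes: they are no part of the job. What is shaped like the block_2 but red is not meant.

How it is judged:
By the outcome, as a careful person would: the job done as asked, in the order asked, and still so for the second after the job is handed in, with the robot touching nothing.
Of block_1, block_2, block_3, block_4 only 2 to 4 are there at a start; the rules pass over those that are not, and their reading is None.
At some moment in a run one of tub, gauge may be knocked a few centimetres aside while the robot is not near it.
It also fails if it takes over 208 s, if anything falls off the work surface, if the arm or the gripper's body presses on something with over 40 N, if the wrist force passes 120 N, or if a joint passes its speed limit or range.

### The arm

A 6-joint arm with a two-finger parallel gripper is mounted at the origin on a cart in front of the work surface, level with it; the furniture and walls round the work are solid. World frame = base frame: x ahead of the robot, y to its left, z up, the work surface at z = 0. Lengths are in m, angles in rad, forces in N, time in s.
With the tool pointing down it reaches from about 0.35 to 0.975 m from the base axis. Payload 17.4 kg.
Tool frame: the origin (TCP) lies between the finger pads; the fingertips stand nose_length ahead of it and the grasp point (between the pads) lies 3 mm ahead of it (nose_length is the distance from the TCP to the fingertips, in m); z points along the fingers, y is the line along which they close (so a half turn about z gives the same grasp; the last joint's range is limited). The gripper opens to 85 mm and grips with 20 to 120 N. Pads are 22 mm wide; open, the fingers measure 114 mm over their backs; the gripper's body (76 mm by 85 mm) begins 54 mm behind the grasp point. The pads swing forward as they close: fully open they stand 13 mm farther back than shut.
Start: joints at [1.246, 0.116, 1.442, -0, 1.584, -0.038], TCP at [0.191, 0.647, 0.253] pointing down, gripper open.
Joint ranges: [-2.83, 2.83], [-0.83, 2.19], [0.07, 2.5], [-1.14, 4.28], [0.01, 3], [-2.97, 2.97]. Speed limits (rad/s): [1.89, 1.89, 2.22, 3.14, 3.14, 3.14].

### API

Orientations are given as a unit quaternion [x, y, z, w].
In Python, from cell import * gives the robot as it stands.
- The arm moves only by the tool carry_out, never from a script. Its argument "commands" is a list that holds one entry, the list of rows, each a list of 5 numbers: the shift along the world's x, y, z in mm, then the turn about the world's z in degrees, then the gripper's target within -1 to 1 (fully open at 1, half-way at 0, shut at -1). A call has 1 to 10 rows; each row shifts and turns the commanded pose from where the row before left it; what a row does not reach is not made up. A row lasts 1/8 s, in which the tool goes at most 62.5 mm and 10.7 degrees, less where a joint would pass 70% of its speed; a pose out of reach is approached as far as the arm can. A call with a gripper value outside its range is refused whole. The fingers move at their own pace and stop on an object; "newtons" is the grip in N (left out, the last holds). Time passes only in rows, so rows that do not move let the fingers close. It gives the time, the measured TCP pose, the force, the opening and the grip force at its end, in the units of the state.
- state(): the state, without advancing time (a new reading comes with each control period).
- camera(name): name is "scene" or "top" or "wrist"; returns (picture, depth): 420x560x3 uint8, red, green, blue; 420x560 float32, m along the optical axis (not along the pixel's ray), 0 where there is no reading.
- camera_params(name): a dict with "mtx" (3x3 intrinsics, pixels), "dist" ([k1, k2, p1, p2, k3] as OpenCV has them; the pictures are not rectified), "R" (3x3) and "t" (3): a world point X has camera coordinates R X + t. Camera axes: x right, y down, z forward; pixel columns grow to the right and rows downward; lengths in m; the calibration is good to about 2 mm. A picture is of the moment at which its call begins: read the wrist's pose just before it. camera_params takes no time and is no camera call; for the wrist camera it gives the pose at the moment of the call.
- finish_job(): hands the job in; it is judged then, once.
The state is a dict: "clock": time; "joint_positions": joint angles; "qd": joint speeds; "effort": joint torques, N m; "ee_pos": TCP position; "tool_rot": TCP orientation; "ft_force": force on the tool from outside, world axes, zero at the start; "torque": the same for the moment, N m; "finger_gap": opening from 0.0 (shut) to 1.0 (fully open); "finger_force": force on a finger pad.
Only numpy, scipy, OpenCV 4.12 (cv2) and the standard library are available. Lean on these libraries where they do the work, as an engineer would, in place of code of your own. Each camera call takes 0.05 s, during which the arm holds its last target. There are 200 camera calls.

## Working session

There is one attempt and no reset: what is moved stays moved. The work goes in short steps, Python scripts to look and compute and a tool call to move; the robot and the scene stay as the last step left them, time stands still between calls to the robot, and variables do not carry over. Pictures are saved under pics/ and viewed, at most 14 in all, crops included, and the job is handed in when it is done.

Besides the shell and the picture viewer there is one more tool, called after "Request:" as a command line: name --argument value ..., lists and objects as JSON in quotes. carry_out: Moves the arm, as the interface text tells. Its arguments: {"type":"object","properties":{"commands":{"type":"array"},"newtons":{"type":"number"}},"required":["commands"]}

```bash
mkdir -p pics; ls; cat > h.py <<'E'
from cell import *
import numpy as np, cv2
def snap(n,f=None):
    p=camera_params(n); im,d=camera(n)
    if f: cv2.imwrite('pics/'+f,im[:,:,::-1])
    return p,im,d
def ray(p,uv):
    u=cv2.undistortPoints(np.array(uv,float).reshape(-1,1,2),np.array(p['mtx']),np.array(p['dist'])).reshape(-1,2)
    R=np.array(p['R']);t=np.array(p['t'])
    return -R.T@t, np.c_[u,np.ones(len(u))]@R
def onplane(p,uv,z):
    c,d=ray(p,uv); return c+d*((z-c[2])/d[:,2])[:,None]
def cloud(p,d):
    v,u=np.mgrid[0:d.shape[0],0:d.shape[1]]
    c,r=ray(p,np.c_[u.ravel(),v.ravel()])
    X=c+r*d.ravel()[:,None]; X[d.ravel()==0]=np.nan
    return X.reshape(d.shape+(3,))
def pix(p,X):
    R=np.array(p['R']);return cv2.projectPoints(np.array(X,float).reshape(-1,1,3),cv2.Rodrigues(R)[0],np.array(p['t']),np.array(p['mtx']),np.array(p['dist']))[0].reshape(-1,2)
E
python3 - <<'E'
from h import *
s=state();print(s)
for n in('top','scene'):
    p,im,d=snap(n,n+'0.png');print(n,p['mtx'],p['dist'],-np.array(p['R']).T@np.array(p['t']),p['R'][2])
    np.savez(n+'0.npz',im=im,d=d)
E
```

```text
pics
{'clock': 0.0, 'joint_positions': array([ 1.24617530e+00,  1.16487013e-01,  1.44229215e+00, -1.38773780e-06,
        1.58399565e+00, -3.78252965e-02]), 'qd': array([-0.00040164,  0.00018774,  0.00202374,  0.00047712,  0.00139479,
        0.00018409]), 'effort': array([ 1.75207304e-03, -7.31986499e+01, -6.32502937e+01,  4.11473854e-05,
        6.11384792e-03, -5.63978048e-06]), 'ee_pos': array([0.19091426, 0.64725816, 0.25254477]), 'tool_rot': array([ 1.42906908e-01,  9.89735958e-01, -5.81524993e-04, -1.05849481e-04]), 'ft_force': array([-0.21368676, -0.43784647, -0.17922497]), 'torque': array([ 0.02029914, -0.02317419, -0.00163636]), 'finger_force': 0.0, 'finger_gap': 1.000684508002882}
top [[410.85619773   0.         275.72996267]
 [  0.         410.85619773 213.26527942]
 [  0.           0.           1.        ]] [-0.11816525  0.          0.          0.          0.        ] [ 0.42880915 -0.01406642  1.18639606] [ 1.31723450e-01  1.55060711e-04 -9.91286492e-01]
scene [[532.74440992   0.         266.64998416]
 [  0.         532.74440992 209.72462621]
 [  0.           0.           1.        ]] [0.00488136 0.         0.         0.         0.        ] [-0.38901508 -0.54006947  0.73852391] [ 0.75001519  0.39286709 -0.53210211]
```

View pics/top0.png

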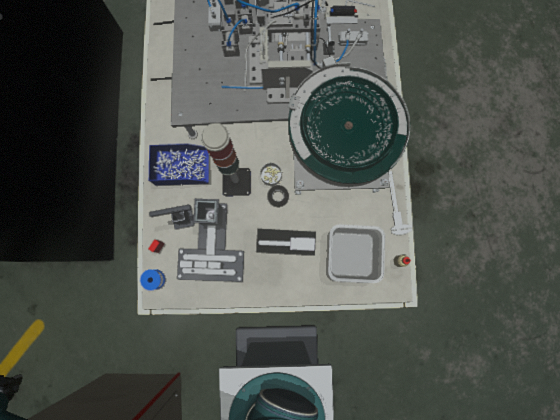

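View pics/scene0.png

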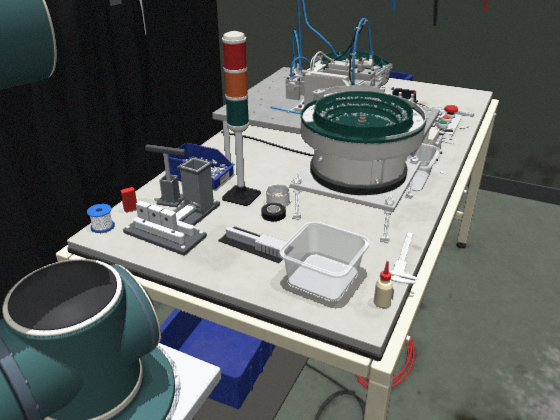

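The top view shows the guide near (212,265) with the blocks standing in its lane, the housing at (207,212) and the key in its stand at (178,215). The gauge lies on its mat at (286,242), and the tub is at (355,253). The red look-alike block is at (157,246), outside the lane. The scene view agrees. Next I'll enlarge the guide and measure from depth.

```bash
python3 - <<'E'
from h import *
a=np.load('top0.npz');im,d=a['im'],a['d'];p=camera_params('top')
X=cloud(p,d)
c=cv2.resize(im[190:300,130:330],None,fx=4,fy=4,interpolation=cv2.INTER_CUBIC)
cv2.imwrite('pics/topcrop.png',c[:,:,::-1])
def rect(m,name,u0,u1,v0,v1):
    mm=np.zeros_like(m);mm[v0:v1,u0:u1]=m[v0:v1,u0:u1]
    n,l,s,_=cv2.connectedComponentsWithStats(mm.astype(np.uint8))
    for i in range(1,n):
        if s[i,4]<12: continue
        P=X[l==i]; r=cv2.minAreaRect((P[:,:2]*1000).astype(np.float32))
        print(name,s[i],'c',np.round(r[0],1),'sz',np.round(r[1],1),'ang',round(r[2],1),'zmed',round(float(np.median(P[:,2])*1000),1))
z=np.nan_to_num(X[:,:,2])
rect((z>0.060)&(z<.085),'blocks',170,250,240,300)
rect((z>0.110)&(z<.14),'housing',185,235,190,240)
rect((z>0.12)&(z<.18),'key',140,235,190,240)
rect((z>0.05)&(z<.09),'stand',140,235,190,240)
rect((z>0.006)&(z<.02),'plate',170,250,240,300)
rect((z>0.026)&(z<.045),'rails',170,250,240,300)
rect((z>0.015)&(z<.04),'gauge',250,325,225,260)
rect((z>0.065)&(z<.1),'tub',320,390,215,290)
rect((z>0.03)&(z<.1),'red',140,170,230,256)
rect((z>0.02)&(z<.13),'oil',390,415,245,275)
E
```

```text
blocks [180 260  41   9 247] c [444.5 196.6] sz [109.1  17.7] ang 85.5 zmed 70.7
housing [193 198  26  26 358] c [581.6 169.3] sz [62.3 66.1] ang 86.8 zmed 127.9
key [193 198  26  26 336] c [581.6 169.3] sz [62.3 66.1] ang 86.8 zmed 128.0
key [149 205  43  12 258] c [581.5 257.3] sz [ 14.7 109.2] ang 8.7 zmed 155.8
stand [200 205  14  14  58] c [594.2 183. ] sz [24.1 49.8] ang 45.7 zmed 69.9
stand [199 204  22  21  65] c [567.7 155.7] sz [37.6 75.1] ang 43.9 zmed 67.9
stand [171 211  16  12  73] c [575.7 257.2] sz [26.2 37.6] ang 11.8 zmed 66.4
stand [176 213   6   5  17] c [578.7 254.2] sz [ 3.7 10.2] ang 49.2 zmed 68.7
plate [ 177  240   67   42 1262] c [456.3 177.9] sz [190.  115.8] ang 86.8 zmed 11.1
rails [183 254  53   8 291] c [461.4 177.6] sz [148.6  16.1] ang 86.0 zmed 32.8
rails [182 267  53   9 284] c [425.4 180.7] sz [147.4  16.9] ang 85.4 zmed 33.1
gauge [258 238  57  13 462] c [494.6 -40.3] sz [158.6  34.3] ang 88.4 zmed 26.7
tub [328 225  57  58 816] c [ 461.1 -228.4] sz [152.7 153. ] ang 85.5 zmed 80.1
red [148 239  14  13 111] c [499.6 327.8] sz [19.9 35.1] ang 55.0 zmed 57.4
oil [395 254  16  13 144] c [ 439.9 -362.7] sz [26.1 35.4] ang 81.9 zmed 54.5
```

View pics/topcrop.png

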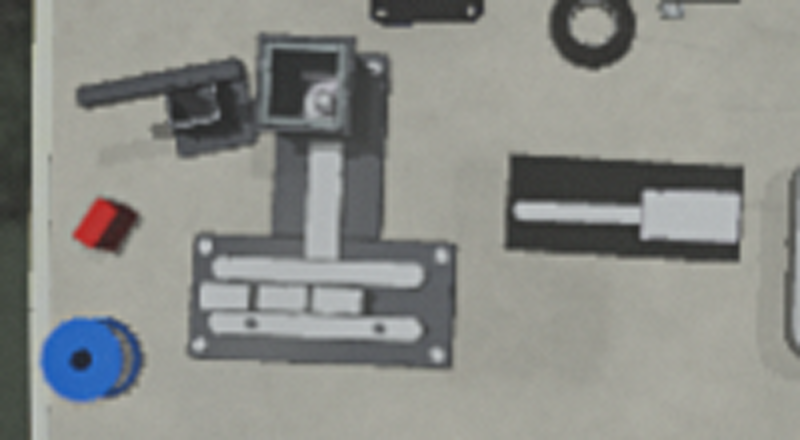

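The crop shows three blocks in the lane, at crop (224,297), (282,299) and (338,300). All three are plain aluminium, 18 x 34 mm and between the rails, so they are the ones meant. The red block at crop (103,224) stands outside the lane and stays where it is. The key's bar points up-right from (80,97) to (240,70), and the gauge blade points left.

```bash
python3 - <<'E'
from h import *
import cell
print([k for k in dir(cell) if not k.startswith('__')], getattr(cell,'nose_length',None))
p=camera_params('wrist');s=state()
from scipy.spatial.transform import Rotation as R
T=R.from_quat(s['tool_rot']).as_matrix();Rc=np.array(p['R']);C=-Rc.T@np.array(p['t'])
print('T',T.round(3).tolist());print('cam in tool',T.T@(C-s['ee_pos']),(T.T@Rc.T).round(3).tolist(),p['mtx'])
a=np.load('top0.npz');X=cloud(camera_params('top'),a['d'])
z=X[:,:,2]; m=(z>.1)&(X[:,:,0]>.6)&(X[:,:,0]<.8)&(X[:,:,1]>.03)&(X[:,:,1]<.2)
P=X[m];print('tower',P.min(0),P.max(0))
p,im,d=snap('wrist','wrist0.png'); print(d[200:420:40,280],)
E
```

```text
['PlanningError', 'camera', 'camera_params', 'finish_job', 'nose_length', 'state'] 0.022
T [[-0.959, 0.283, -0.0], [0.283, 0.959, -0.001], [0.0, -0.001, -1.0]]
cam in tool [ 0.08118446 -0.00085849 -0.12171872] [[-0.001, -0.949, -0.315], [1.0, -0.001, 0.0], [-0.0, -0.315, 0.949]] [[296.93580207   0.         279.77934738]
 [  0.         296.93580207 206.94342161]
 [  0.           0.           1.        ]]
tower [0.60039452 0.07227311 0.10051416] [0.71086881 0.1973766  0.43763675]
[1.1718574  1.2307919  1.2884281  1.3552538  1.2053113  0.07395981]
```

Request:
carry_out --commands '[[[28,-50,0,-8.7,1],[28,-50,0,-8.7,1],[28,-50,0,-8.7,1],[28,-50,0,-8.7,1],[28,-50,0,-8.7,1],[28,-50,0,-8.7,1],[28,-50,0,-8.7,1],[28,-50,0,-8.7,1],[29,-50,0,-8.0,1],[0,0,0,0,1]]]' --newtons 60

```text
clock: 1.4
ee_pos: [0.4452, 0.1945, 0.2531]
tool_rot: [0.734, 0.679, -0.0, 0.0]
ft_force: [-0.4, 1.2, -0.5]
finger_gap: 0.998
finger_force: 0.0
```

```bash
cat >> h.py <<'E'
from scipy.spatial.transform import Rotation as Rn
def st():
    s=state();T=Rn.from_quat(s['tool_rot']).as_matrix()
    print('t',round(s['clock'],2),'tcp',(s['ee_pos']*1000).round(1),'yaw_y',round(np.degrees(np.arctan2(T[1,1],T[0,1])),1),'f',s['ft_force'].round(1),'tq',s['torque'].round(2),'gap',round(s['finger_gap'],3),'ff',round(s['finger_force'],1),'j',s['joint_positions'].round(2)); return s
def rects(X,m,name,amin=30):
    n,l,s,_=cv2.connectedComponentsWithStats(m.astype(np.uint8),connectivity=4)
    for i in range(1,n):
        if s[i,4]<amin: continue
        P=X[l==i]; r=cv2.minAreaRect((P[:,:2]*1000).astype(np.float32))
        print(name,s[i],'c',np.round(r[0],1),'sz',np.round(r[1],1),'ang',round(r[2],1),'zmed',round(float(np.median(P[:,2])*1000),1))
E
python3 - <<'E'
from h import *
st();p,im,d=snap('wrist','wrist1.png');X=cloud(p,d);z=X[:,:,2];np.savez('w1.npz',X=X,im=im)
rects(X,(z>.064)&(z<.08),'blk');rects(X,(z>.028)&(z<.042),'rail');rects(X,(z>.12)&(z<.14),'hous')
rects(X,(z>.145)&(z<.165),'bar')
E
```

```text
t 1.4 tcp [445.2 194.5 253.1] yaw_y -4.4 f [-0.4  1.2 -0.5] tq [0.06 0.03 0.03] gap 0.998 ff 0.0 j [ 0.36 -0.3   1.83 -0.    1.61  0.44]
blk [ 500   19   60  127 1024] c [684.3 288.8] sz [125.7  43.9] ang 69.7 zmed 69.1
blk [391  95  42  44 620] c [581.7 257.6] sz [36.7 36.5] ang 10.1 zmed 70.7
blk [404 111  12  13  85] c [577.9 258. ] sz [11.9  5.2] ang 79.7 zmed 72.4
blk [269 134  18  34 578] c [445.4 234.1] sz [33.5 17.3] ang 85.9 zmed 73.0
blk [ 270  171   18   65 1065] c [442.2 177.1] sz [71.2 18. ] ang 86.2 zmed 72.7
blk [379 176  60  52 435] c [568.9 183.4] sz [75.9 37.7] ang 41.5 zmed 72.0
blk [411 199  22  26 256] c [600.5 154.8] sz [33.3 15.2] ang 52.4 zmed 72.7
blk [478 242  21  19 182] c [679.3 103.5] sz [20.4  9.8] ang 51.2 zmed 71.8
blk [  0 310  35  58 667] c [76.7 15.4] sz [16.1 87.4] ang 11.8 zmed 71.7
rail [ 475   27   85  153 1812] c [733.5 259.1] sz [164.4 109.4] ang 89.6 zmed 34.0
rail [520  28  40  19 187] c [733.9 331.2] sz [17.6 51.6] ang 89.8 zmed 36.3
rail [222  38  12  13  51] c [400.8 344.5] sz [14.4  5. ] ang 39.4 zmed 35.5
rail [532  43  28  24 227] c [7
[... 1527 characters left out ...]
4 317  12   7  40] c [685.  -28.2] sz [ 3.6 27.6] ang 57.8 zmed 32.7
rail [316 341  24  25 393] c [494.8 -74.8] sz [46.5 34.5] ang 86.5 zmed 29.9
hous [430 111  16  17 193] c [578.3 258. ] sz [12.2  6.3] ang 86.2 zmed 129.9
hous [ 393  186   84   69 3133] c [581.7 168.5] sz [64.4 66.7] ang 86.0 zmed 130.7
hous [511 266  31  25 380] c [678.9 103.1] sz [20.6 11.4] ang 53.8 zmed 130.7
hous [  0 380  10  24 130] c [ 87.1 -15.5] sz [ 5.3 19.2] ang 30.2 zmed 125.8
hous [550 389  10  14  70] c [767.4 -80.4] sz [ 9.7 14.1] ang 82.4 zmed 125.6
bar [ 441   39   34  154 3847] c [581.1 258. ] sz [ 15.2 109.3] ang 8.9 zmed 158.2
bar [530 278  30  28 461] c [679.  103.5] sz [20.6 11.2] ang 50.2 zmed 155.6
```

View pics/wrist1.png

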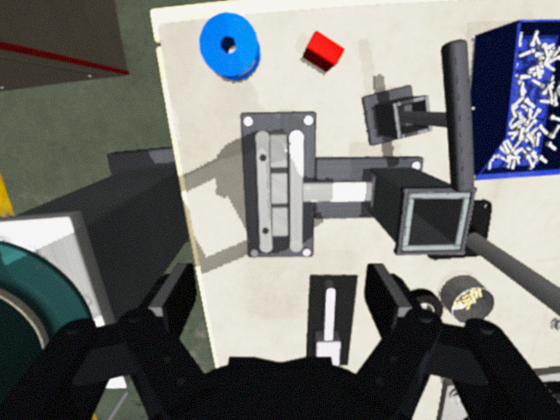

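The wrist view agrees with the top view to about 2 mm. Blocks are at (279,150), (280,186) and (280,220), with the rails on either side. I'll start with the block nearest the mouth.

Request:
carry_out --commands '[[[-2,-18,-47,0,1],[-2,-18,-47,0,1],[0,0,-47,0,1],[0,0,-35,0,1],[0,0,-14,0,1],[0,0,0,0,1],[0,0,0,0,-1],[0,0,0,0,-1],[0,0,0,0,-1],[0,0,0,0,-1]]]' --newtons 60

```text
clock: 2.7
ee_pos: [0.4404, 0.1614, 0.0637]
tool_rot: [0.732, 0.682, 0.001, 0.0]
ft_force: [1.9, -0.9, -0.1]
finger_gap: 0.199
finger_force: 60.3
```

Request:
carry_out --commands '[[[0,0,50,0,-1],[0,0,50,0,-1],[3,-50,0,0,-1],[3,-50,0,0,-1],[3,-50,0,0,-1]]]'

```text
clock: 3.32
ee_pos: [0.4487, 0.01, 0.1634]
tool_rot: [0.731, 0.682, 0.0, 0.0]
ft_force: [1.3, 0.4, -1.9]
finger_gap: 0.201
finger_force: 61.6
```

```bash
cat > tub.py <<'E'
from h import *
import sys
st();p,im,d=snap('top');X=cloud(p,d);z=X[:,:,2]
m=(z>.07)&(z<.09)&(X[:,:,1]<-.12)&(X[:,:,1]>-.34)&(X[:,:,0]<.6)&(X[:,:,0]>.3);rects(X,m,'tub',60)
m=(z>.017)&(z<.04)&(X[:,:,1]<.06)&(X[:,:,1]>-.14)&(X[:,:,0]<.58)&(X[:,:,0]>.4);rects(X,m,'gauge',60)
E
python3 tub.py
```

```text
t 3.33 tcp [448.7  10.  163.4] yaw_y -4.0 f [ 1.3  0.4 -1.9] tq [-0.07 -0.04 -0.05] gap 0.201 ff 61.6 j [-0.03 -0.36  2.02  0.    1.48  0.04]
tub [328 225  57  58 761] c [ 461.1 -228.2] sz [152.3 152.9] ang 85.6 zmed 80.2
gauge [303 238  12  13 118] c [ 492.9 -103.9] sz [31.4 34.2] ang 88.2 zmed 27.5
```

Request:
carry_out --commands '[[[2,-55,0,0,-1],[2,-55,0,0,-1],[2,-55,0,0,-1],[3,-55,0,0,-1],[3,-56,0,0,-1],[0,0,-50,0,-1],[0,0,-40,0,-1],[0,0,-12,0,-1],[0,0,0,0,-1],[0,0,0,0,0]]]'

```text
clock: 4.62
ee_pos: [0.4618, -0.2649, 0.0633]
tool_rot: [0.731, 0.682, 0.0, 0.001]
ft_force: [-0.2, 0.3, 0.6]
finger_gap: 0.397
finger_force: 0.0
```

Request:
carry_out --commands '[[[0,0,0,0,0],[0,0,0,0,0],[0,0,50,0,0],[0,0,52,0,0],[-2,60,0,0,1],[-2,60,0,0,1],[-2,60,0,0,1],[-3,60,0,0,1],[-3,60,0,0,1],[-3,60,0,0,1]]]'

```text
clock: 5.88
ee_pos: [0.4455, 0.0973, 0.164]
tool_rot: [0.732, 0.682, 0.001, 0.0]
ft_force: [1.2, -0.1, 0.3]
finger_gap: 1.0
finger_force: 0.0
```

Request:
carry_out --commands '[[[-1,50,0,0,1],[-1,50,0,0,1],[0,0,-50,0,1],[0,0,-40,0,1],[0,0,-10,0,1],[0,0,0,0,1],[0,0,0,0,-1],[0,0,0,0,-1],[0,0,0,0,-1],[0,0,0,0,-1]]]'

```text
clock: 7.12
ee_pos: [0.4442, 0.1955, 0.0638]
tool_rot: [0.732, 0.682, 0.0, 0.0]
ft_force: [-0.9, -0.1, -0.1]
finger_gap: 0.201
finger_force: 58.7
```

Request:
carry_out --commands '[[[0,0,50,0,-1],[0,0,50,0,-1],[2,-54,0,0,-1],[2,-54,0,0,-1],[2,-54,0,0,-1],[2,-54,0,0,-1]]]'

```text
clock: 7.88
ee_pos: [0.4516, -0.0222, 0.1634]
tool_rot: [0.731, 0.682, 0.0, 0.0]
ft_force: [1.3, -0.6, -1.0]
finger_gap: 0.199
finger_force: 61.2
```

```bash
python3 tub.py
```

```text
t 7.88 tcp [451.6 -22.2 163.4] yaw_y -4.0 f [ 1.3 -0.6 -1. ] tq [-0.01 -0.08 -0.  ] gap 0.199 ff 61.2 j [-0.11 -0.35  2.02  0.    1.48 -0.04]
tub [328 225  57  58 753] c [ 461.  -228.3] sz [152.8 152.8] ang 85.9 zmed 80.4
```

Request:
carry_out --commands '[[[3,-57,0,0,-1],[3,-57,0,0,-1],[3,-56,0,0,-1],[0,0,-50,0,-1],[0,0,-40,0,-1],[0,0,-12,0,-1],[0,0,0,0,-1],[0,0,0,0,0],[0,0,0,0,0],[0,0,0,0,0]]]'

```text
clock: 9.18
ee_pos: [0.4613, -0.1907, 0.0621]
tool_rot: [0.732, 0.682, 0.0, 0.001]
ft_force: [-0.0, 0.4, 0.7]
finger_gap: 0.5
finger_force: 0.0
```

Request:
carry_out --commands '[[[0,0,50,0,0],[0,0,52,0,0],[-2,60,0,0,1],[-2,60,0,0,1],[-2,60,0,0,1],[-2,60,0,0,1],[-3,60,0,0,1],[-3,60,0,0,1],[-2,60,0,0,1],[0,5,0,0,1]]]'

```text
clock: 10.42
ee_pos: [0.4443, 0.2375, 0.1635]
tool_rot: [0.73, 0.683, 0.0, -0.0]
ft_force: [-0.6, -1.2, -0.3]
finger_gap: 1.002
finger_force: 0.0
```

Request:
carry_out --commands '[[[0,0,0,0,1],[0,0,-50,0,1],[0,0,-40,0,1],[0,0,-10,0,1],[0,0,0,0,1],[0,0,0,0,-1],[0,0,0,0,-1],[0,0,0,0,-1],[0,0,0,0,-1]]]'

```text
clock: 11.55
ee_pos: [0.4452, 0.2345, 0.0637]
tool_rot: [0.731, 0.682, 0.0, 0.0]
ft_force: [0.6, -1.1, 1.6]
finger_gap: 0.203
finger_force: 58.9
```

Request:
carry_out --commands '[[[0,0,50,0,-1],[0,0,50,0,-1],[2,-58,0,0,-1],[2,-58,0,0,-1],[2,-58,0,0,-1],[2,-58,0,0,-1]]]'

```text
clock: 12.3
ee_pos: [0.4526, 0.0008, 0.1634]
tool_rot: [0.731, 0.682, 0.0, 0.0]
ft_force: [1.0, 0.1, -1.1]
finger_gap: 0.202
finger_force: 62.5
```

```bash
python3 tub.py
```

```text
t 12.3 tcp [452.6   0.8 163.4] yaw_y -4.0 f [ 1.   0.1 -1.1] tq [0.02 0.01 0.  ] gap 0.202 ff 62.5 j [-0.05 -0.35  2.01  0.    1.48  0.02]
tub [328 225  57  58 760] c [ 461.2 -228.2] sz [152.9 153.1] ang 85.5 zmed 80.3
```

Request:
carry_out --commands '[[[2,-57,0,0,-1],[2,-57,0,0,-1],[2,-58,0,0,-1],[2,-58,0,0,-1],[0,0,-50,0,-1],[0,0,-40,0,-1],[0,0,-12,0,-1],[0,0,0,0,-1],[0,0,0,0,0],[0,0,0,0,0]]]'

```text
clock: 13.6
ee_pos: [0.4617, -0.2278, 0.0629]
tool_rot: [0.731, 0.682, 0.0, 0.001]
ft_force: [-0.8, 0.7, 0.3]
finger_gap: 0.503
finger_force: 0.0
```

Request:
carry_out --commands '[[[0,0,0,0,0],[0,0,50,0,0],[0,0,55,0,0],[5,58,10,-10,1],[5,58,10,-10,1],[5,58,10,-10,1],[5,58,10,-10,1],[5,58,5,-10,1],[5,58,0,-10,1],[5,58,0,-10,1]]]'

```text
clock: 14.85
ee_pos: [0.4952, 0.159, 0.2096]
tool_rot: [0.986, 0.168, 0.001, -0.0]
ft_force: [0.9, -1.3, -0.4]
finger_gap: 1.001
finger_force: 0.0
```

Request:
carry_out --commands '[[[4,0,0,-10,1],[0,0,0,-10,1],[0,0,0,0,1],[0,0,0,0,1]]]'

```text
clock: 15.35
ee_pos: [0.4994, 0.157, 0.2091]
tool_rot: [1.0, -0.001, 0.0, -0.0]
ft_force: [-0.2, -0.2, 0.2]
finger_gap: 1.001
finger_force: 0.0
```

```bash
python3 - <<'E'
from h import *
st();p,im,d=snap('wrist');X=cloud(p,d);z=X[:,:,2];np.savez('w2.npz',X=X,im=im)
print(pix(p,[[.5816,.169,.048],[.5816,.169,.13]]))
rects(X,(z>.12)&(z<.14)&(abs(X[:,:,0]-.58)<.06)&(abs(X[:,:,1]-.17)<.06),'hous')
b=(abs(X[:,:,0]-.5816)<.025)&(abs(X[:,:,1]-.169)<.025)
rects(X,b&(z>.040)&(z<.06),'stem',15);print(np.nanpercentile(z[b],[1,10,30,50,70,90]))
u,v=pix(p,[.5816,.169,.09])[0].astype(int)
c=im[max(0,v-75):v+75,max(0,u-100):u+100];cv2.imwrite('pics/stem.png',cv2.resize(c,None,fx=4,fy=4,interpolation=cv2.INTER_CUBIC)[:,:,::-1]);print(u,v)
p,im,d=snap('top');X=cloud(p,d);z=X[:,:,2]
m=(X[:,:,1]<-.12)&(X[:,:,1]>-.34)&(X[:,:,0]<.6)&(X[:,:,0]>.3);rects(X,m&(z>.045)&(z<.075),'inTub',40);rects(X,m&(z>.075)&(z<.09),'tub',40)
E
```

```text
t 15.35 tcp [499.4 157.  209.1] yaw_y -90.2 f [-0.2 -0.2  0.2] tq [ 0.04 -0.    0.01] gap 1.001 ff 0.0 j [ 0.26 -0.2   1.82 -0.    1.52  1.83]
[[265.63829314 106.98824312]
 [259.80413939 105.95667164]]
hous [ 211   46  104  114 5961] c [582.2 168.6] sz [64.1 66.5] ang 86.2 zmed 130.8
stem [240  78  53  56 319] c [582.1 168.9] sz [44.4 44.6] ang 86.2 zmed 50.8
stem [258  97  18  19 245] c [582.4 168.9] sz [14.1 14.3] ang 74.8 zmed 46.1
[0.01212182 0.01400451 0.02908591 0.08316339 0.12079522 0.13094888]
263 106
inTub [334 228  48  52 344] c [ 460.9 -231.1] sz [130.2 136. ] ang 85.2 zmed 60.0
inTub [335 252  27   8 166] c [ 454.7 -209.5] sz [70.  19.1] ang 84.6 zmed 63.5
inTub [363 253  13   8  92] c [ 451.5 -267.5] sz [32.5 19.8] ang 89.0 zmed 61.2
tub [328 225  57  58 702] c [ 460.9 -228.3] sz [152.9 152.6] ang 85.8 zmed 80.7
```

View pics/stem.png

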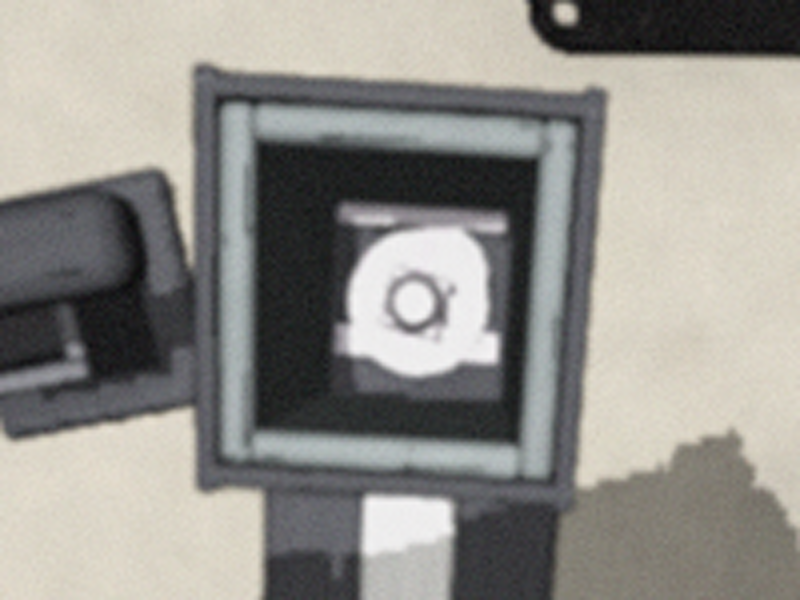

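Down the shaft I can see the stem, centred at crop (413,300). Depth gives its flats at about -15° and its centre at (582,169), so the stem angle is about 0.2 rad. All three blocks are in the tub. The key is next.

Request:
carry_out --commands '[[[8,10,2,10,1],[8,10,2,10,1],[8,10,2,10,1],[8,10,2,10,1],[8,10,2,10,1],[8,10,2,10,1],[8,10,2,10,1],[8,10,2,10,1],[9,10,2,10,1],[9,11,2,9,1]]]'

```text
clock: 16.7
ee_pos: [0.5817, 0.2583, 0.229]
tool_rot: [0.649, 0.761, 0.0, 0.0]
ft_force: [-0.1, -0.7, -0.2]
finger_gap: 1.001
finger_force: 0.0
```

Request:
carry_out --commands '[[[0,0,0,0,1],[0,0,0,0,1]]]'

```text
clock: 16.95
ee_pos: [0.5811, 0.2577, 0.2287]
tool_rot: [0.653, 0.757, -0.0, -0.0]
ft_force: [-0.4, -1.0, -0.7]
finger_gap: 1.005
finger_force: 0.0
```

```bash
python3 - <<'E'
from h import *
st();p,im,d=snap('wrist','key.png');X=cloud(p,d);z=X[:,:,2];np.savez('w3.npz',X=X,im=im)
near=(abs(X[:,:,0]-.58)<.06)&(abs(X[:,:,1]-.258)<.07)
rects(X,near&(z>.145)&(z<.17),'bar');rects(X,near&(z>.06)&(z<.08),'sleeve');rects(X,(z>.12)&(z<.14)&(abs(X[:,:,0]-.58)<.06)&(abs(X[:,:,1]-.17)<.05),'hous')
E
```

```text
t 16.95 tcp [581.1 257.7 228.7] yaw_y 8.4 f [-0.4 -1.  -0.7] tq [ 0.04 -0.02 -0.06] gap 1.005 ff 0.0 j [ 0.38  0.04  1.56 -0.    1.54  0.23]
bar [ 271  149   21  146 2840] c [581.6 258.1] sz [ 13.8 108.7] ang 8.9 zmed 158.6
sleeve [292 174   8  38 222] c [595.6 260.6] sz [ 7. 36.] ang 9.2 zmed 70.5
sleeve [263 175   9  38 218] c [567.9 255.7] sz [ 8.  36.5] ang 7.9 zmed 70.5
sleeve [247 242  26  14 215] c [568.5 197.6] sz [ 2.3 25.9] ang 89.0 zmed 69.8
sleeve [292 250   9  11  75] c [606.8 195.3] sz [2.  9.5] ang 78.9 zmed 71.7
hous [ 226  268   86   76 2746] c [581.9 168.8] sz [65.5 66.2] ang 86.3 zmed 130.6
```

Request:
carry_out --commands '[[[0.5,0.4,-40,0.5,1],[0,0,-28,0,1],[0,0,-8,0,1],[0,0,0,0,1],[0,0,0,0,-1],[0,0,0,0,-1],[0,0,0,0,-1],[0,0,0,0,-1],[0,0,0,0,-1]]]' --newtons 100

```text
clock: 18.12
ee_pos: [0.582, 0.2586, 0.1533]
tool_rot: [0.649, 0.761, 0.0, 0.0]
ft_force: [-0.1, 0.0, 3.7]
finger_gap: 0.144
finger_force: 98.2
```

```bash
python3 -c "
from h import *
st()"
```

```text
t 18.12 tcp [582.  258.6 153.3] yaw_y 9.1 f [-0.1  0.   3.7] tq [ 0.04 -0.05 -0.02] gap 0.144 ff 98.2 j [ 0.38  0.08  1.65 -0.    1.42  0.22]
```

Request:
carry_out --commands '[[[0,0,30,0,-1],[0,0,40,0,-1],[0,0,40,0,-1],[0,-12,25,9,-1],[0,-13,0,9,-1],[0,-13,0,9,-1],[0,-13,0,9,-1],[0,-13,0,10,-1],[0,-13,0,10,-1],[0,-13,0,10,-1]]]'

```text
clock: 19.38
ee_pos: [0.5817, 0.1681, 0.2873]
tool_rot: [0.127, 0.992, -0.0, -0.0]
ft_force: [0.4, 0.0, -2.5]
finger_gap: 0.146
finger_force: 98.0
```

Request:
carry_out --commands '[[[0,0,0,0,-1],[0,0,0,0,-1],[0,0,0,0,-1]]]'

```text
clock: 19.75
ee_pos: [0.5818, 0.169, 0.2878]
tool_rot: [0.13, 0.991, -0.0, -0.0]
ft_force: [0.3, 0.6, -2.2]
finger_gap: 0.147
finger_force: 97.9
```

```bash
python3 - <<'E'
from h import *
s=st();p,im,d=snap('wrist');X=cloud(p,d);z=X[:,:,2];np.savez('w4.npz',X=X,im=im)
rects(X,(z>.12)&(z<.14)&(abs(X[:,:,0]-.58)<.06)&(abs(X[:,:,1]-.17)<.05),'hous')
rects(X,(z>.27)&(z<.3),'bar')
cv2.imwrite('pics/held.png',im[:,:,::-1])
E
```

```text
t 19.75 tcp [581.8 169.  287.8] yaw_y 75.0 f [ 0.3  0.6 -2.2] tq [-0.03 -0.01 -0.07] gap 0.147 ff 97.9 j [ 0.24 -0.04  1.55  0.    1.64 -1.07]
hous [ 241  157   77   76 1960] c [582.  168.3] sz [64.1 65.2] ang 86.4 zmed 130.7
bar [ 235  172   91  190 7118] c [575.5 169.8] sz [38.6 96.4] ang 89.6 zmed 292.9
```

View pics/held.png

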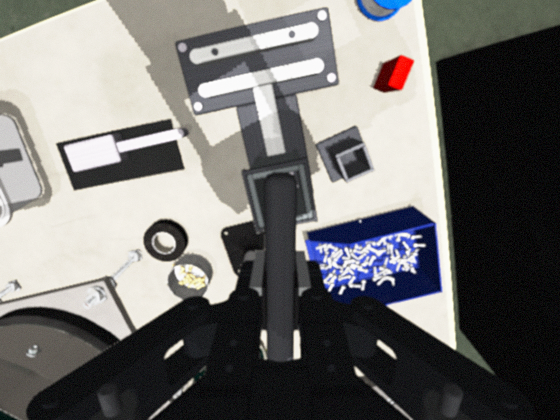

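The bar is held straight over the housing. The gauge has been knocked askew on its mat: its handle is at (92,153) and the tip at (185,131). I'll deal with that later and lower the key now.

Request:
carry_out --commands '[[[0,0,-30,0,-1],[0,0,-30,0,-1],[0,0,-20,0,-1],[0,0,-6,0,-1],[0,0,-4,0,-1],[0,0,-3,0,-1],[0,0,-3,0,-1]]]'

```text
clock: 20.68
ee_pos: [0.5821, 0.1686, 0.1924]
tool_rot: [0.13, 0.992, 0.0, 0.0]
ft_force: [-0.4, -0.3, -2.0]
finger_gap: 0.147
finger_force: 97.8
```

```bash
python3 -c "
from h import *
st()"
```

```text
t 20.68 tcp [582.1 168.6 192.4] yaw_y 75.1 f [-0.4 -0.3 -2. ] tq [-0.05 -0.02  0.01] gap 0.147 ff 97.8 j [ 0.24 -0.01  1.67 -0.    1.48 -1.07]
```

Request:
carry_out --commands '[[[0,0,-3,0,-1],[0,0,-3,0,-1],[0,0,-2,0,-1],[0,0,0,0,-1]]]'

```text
clock: 21.18
ee_pos: [0.5818, 0.1685, 0.1837]
tool_rot: [0.129, 0.992, -0.0, -0.0]
ft_force: [0.3, 0.2, -3.1]
finger_gap: 0.145
finger_force: 97.8
```

```bash
python3 -c "
from h import *
st()"
```

```text
t 21.18 tcp [581.8 168.5 183.7] yaw_y 75.1 f [ 0.3  0.2 -3.1] tq [-0.01 -0.01  0.01] gap 0.145 ff 97.8 j [ 0.24 -0.01  1.68 -0.    1.47 -1.07]
```

Request:
carry_out --commands '[[[0,0,-3,0,-1],[0,0,-3,0,-1],[0,0,-3,0,-1],[0,0,-3,0,-1],[0,0,0,0,-1]]]'

```text
clock: 21.8
ee_pos: [0.5818, 0.1685, 0.1715]
tool_rot: [0.129, 0.992, -0.0, -0.0]
ft_force: [-0.4, -0.6, -3.1]
finger_gap: 0.142
finger_force: 97.8
```

```bash
python3 -c "
from h import *
st()"
```

```text
t 21.8 tcp [581.8 168.5 171.5] yaw_y 75.1 f [-0.4 -0.6 -3.1] tq [-0.   -0.02 -0.06] gap 0.142 ff 97.8 j [ 0.24 -0.    1.7  -0.    1.45 -1.07]
```

Request:
carry_out --commands '[[[0,0,0,-4,-1],[0,0,0,-7,-1],[0,0,0,-7,-1],[0,0,0,-7,-1],[0,0,0,-7,-1],[0,0,0,-7,-1],[0,0,0,-7,-1],[0,0,0,-7,-1],[0,0,0,-7,-1],[0,0,0,0,-1]]]'

```text
clock: 23.05
ee_pos: [0.5819, 0.1687, 0.172]
tool_rot: [0.608, 0.794, 0.0, 0.0]
ft_force: [0.9, 2.0, -2.9]
finger_gap: 0.144
finger_force: 97.9
```

```bash
python3 -c "
from h import *
st()"
```

```text
t 23.05 tcp [581.9 168.7 172. ] yaw_y 15.2 f [ 0.9  2.  -2.9] tq [ 0.44 -0.21  0.05] gap 0.144 ff 97.9 j [ 0.24 -0.    1.7   0.    1.45 -0.02]
```

Request:
carry_out --commands '[[[0,0,0,-6,-1],[0,0,0,-6,-1],[0,0,0,-5,-1],[0,0,0,-2,-1],[0,0,0,0,-1],[0,0,0,0,-1]]]'

```text
clock: 23.8
ee_pos: [0.5819, 0.1686, 0.172]
tool_rot: [0.73, 0.683, 0.0, 0.0]
ft_force: [1.0, 2.0, -1.3]
finger_gap: 0.145
finger_force: 98.0
```

```bash
cat > rail.py <<'E'
from h import *
st();p,im,d=snap('wrist','rail.png');X=cloud(p,d);z=X[:,:,2]
rects(X,(z>.028)&(z<.042)&(abs(X[:,:,0]-.44)<.05)&(abs(X[:,:,1]-.18)<.1),'rail',200)
p,im,d=snap('top');X=cloud(p,d);z=X[:,:,2]
rects(X,(z>.025)&(z<.045)&(abs(X[:,:,0]-.44)<.05)&(abs(X[:,:,1]-.18)<.1),'railtop',100)
E
python3 rail.py
```

```text
t 23.8 tcp [581.9 168.6 172. ] yaw_y -3.8 f [ 1.   2.  -1.3] tq [ 0.54 -0.25  0.09] gap 0.145 ff 98.0 j [ 0.24 -0.    1.7   0.    1.45  0.31]
rail [ 122  118   41  156 2957] c [454.9 176.3] sz [149.8  17.2] ang 86.7 zmed 34.8
rail [  88  119   46  154 2996] c [425.2 178.5] sz [148.7  18.2] ang 86.6 zmed 34.8
```

View pics/rail.png

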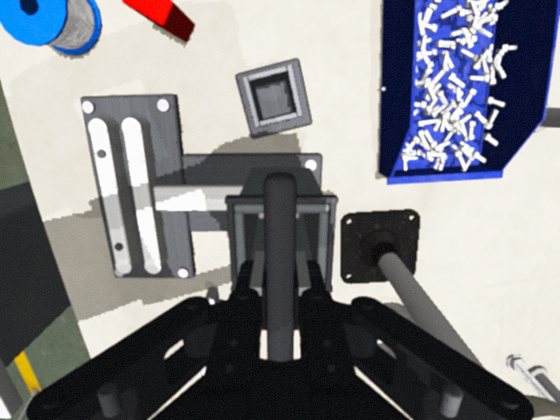

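The lane is clear, and the rails at (107,195) and (140,195) give a gap of about 13.5–13.8 mm. I'll back the key off into its play, lift it and take it back to the stand.

Request:
carry_out --commands '[[[0,0,0,4,-1],[0,0,0,4,-1],[0,0,0,0,-1],[0,0,10,0,-1],[0,0,15,0,-1],[0,0,25,0,-1],[0,0,35,0,-1],[0,0,35,0,-1],[0,0,0,0,-1]]]'

```text
clock: 25.02
ee_pos: [0.5824, 0.1686, 0.2962]
tool_rot: [0.681, 0.732, 0.002, 0.002]
ft_force: [0.6, 0.1, -2.9]
finger_gap: 0.142
finger_force: 98.1
```

Request:
carry_out --commands '[[[0,22,0,2,-1],[0,30,0,3,-1],[0,30,0,0,-1],[0,8,0,0,-1],[0,0,0,0,-1],[0,0,0,0,-1]]]'

```text
clock: 25.78
ee_pos: [0.5818, 0.258, 0.2916]
tool_rot: [0.649, 0.761, -0.0, -0.0]
ft_force: [0.3, -1.1, -1.8]
finger_gap: 0.145
finger_force: 97.9
```

```bash
python3 - <<'E'
from h import *
st();p,im,d=snap('wrist','back.png');X=cloud(p,d);z=X[:,:,2]
near=(abs(X[:,:,0]-.58)<.06)&(abs(X[:,:,1]-.258)<.07)
rects(X,near&(z>.062)&(z<.078),'sleeve');rects(X,near&(z>.27)&(z<.31),'bar')
E
```

```text
t 25.77 tcp [581.8 258.  291.6] yaw_y 9.1 f [ 0.3 -1.1 -1.8] tq [-0.05  0.03  0.01] gap 0.145 ff 97.9 j [ 0.38  0.03  1.48 -0.    1.64  0.22]
sleeve [265 164  31  15 206] c [579.8 268.6] sz [35.4 16. ] ang 8.4 zmed 70.5
sleeve [252 221  12   7  59] c [562.6 198.1] sz [14.5  2.3] ang 3.3 zmed 69.9
bar [ 235  172   91  190 7826] c [580.2 263.3] sz [38.3 96. ] ang 23.8 zmed 297.0
```

Request:
carry_out --commands '[[[0,0.5,-30,0,-1],[0,0,-30,0,-1],[0,0,-12,0,-1],[0,0,-6,0,-1],[0,0,-6,0,-1],[0,0,-6,0,-1],[0,0,-10,0,-1],[0,0,0,0,-1]]]'

```text
clock: 26.82
ee_pos: [0.5815, 0.2589, 0.1909]
tool_rot: [0.649, 0.761, -0.001, -0.0]
ft_force: [-0.5, -0.1, -2.2]
finger_gap: 0.143
finger_force: 97.9
```

Request:
carry_out --commands '[[[0,0,-12,0,-1],[0,0,-12,0,-1],[0,0,-8,0,-1],[0,0,-3,0,-1],[0,0,-2,0,-1],[0,0,0,0,-1]]]'

```text
clock: 27.58
ee_pos: [0.5819, 0.2591, 0.155]
tool_rot: [0.649, 0.761, 0.0, 0.0]
ft_force: [-0.9, -0.3, -2.2]
finger_gap: 0.144
finger_force: 98.0
```

Request:
carry_out --commands '[[[0,0,-1.5,0,-1],[0,0,0,0,-1],[0,0,0,0,0],[0,0,0,0,0],[0,0,0,0,0],[0,0,20,0,0],[0,0,40,0,0.5],[0,0,30,0,1],[0,0,0,0,1],[0,0,0,0,1]]]' --newtons 60

```text
clock: 28.82
ee_pos: [0.5817, 0.259, 0.2436]
tool_rot: [0.649, 0.761, 0.0, 0.0]
ft_force: [-0.1, -1.3, 0.1]
finger_gap: 1.001
finger_force: 0.0
```

```bash
python3 - <<'E'
from h import *
st();p,im,d=snap('wrist');X=cloud(p,d);z=X[:,:,2]
near=(abs(X[:,:,0]-.58)<.06)&(abs(X[:,:,1]-.258)<.07)
rects(X,near&(z>.14)&(z<.18),'bar')
print('mat first frame / gauge now')
a=np.load('top0.npz');pt=camera_params('top')
def dark(im,lo,hi):
    g=im.astype(int).sum(2); m=(g<150).astype(np.uint8);return m
for nm,im,d in(('t0',a['im'],a['d']),('now',)+snap('top')[1:]):
    X=cloud(pt,d);z=X[:,:,2]
    box=(abs(X[:,:,0]-.495)<.08)&(abs(X[:,:,1]+.04)<.13)
    rects(X,box&(z>.016)&(z<.04),nm+' gauge',60)
    m=box&(im.astype(int).sum(2)<190)&(z<.02);m=cv2.morphologyEx(m.astype(np.uint8),cv2.MORPH_CLOSE,np.ones((5,5)))
    c=max(cv2.findContours(m,cv2.RETR_EXTERNAL,cv2.CHAIN_APPROX_NONE)[0],key=cv2.contourArea).reshape(-1,2)
    P=onplane(pt,c,.003)[:,:2]*1000;r=cv2.minAreaRect(P.astype(np.float32));print(nm,'mat',r)
    print(nm,'tub');rects(X,(z>.07)&(z<.09)&(X[:,:,1]<-.12)&(X[:,:,1]>-.34)&(X[:,:,0]<.6)&(X[:,:,0]>.3),'tub',60)
E
```

```text
t 28.82 tcp [581.7 259.  243.6] yaw_y 9.1 f [-0.1 -1.3  0.1] tq [-0.   -0.02  0.03] gap 1.001 ff 0.0 j [0.38 0.04 1.54 0.   1.56 0.22]
bar [ 271  148   20  137 2502] c [581.5 258.6] sz [ 14.  108.5] ang 9.0 zmed 158.5
mat first frame / gauge now
t0 gauge [258 238  57  13 461] c [494.6 -40.3] sz [158.6  34.3] ang 88.4 zmed 26.7
t0 mat ((502.9301452636719, -39.268409729003906), (163.6781768798828, 65.53805541992188), 85.00007629394531)
t0 tub
tub [328 225  57  58 757] c [ 461.1 -228.4] sz [152.7 153. ] ang 85.5 zmed 80.3
now gauge [249 239  57  14 456] c [492.3 -15.1] sz [159.  36.] ang 85.7 zmed 26.7
now mat ((502.6236267089844, -40.45850372314453), (164.25628662109375, 65.42181396484375), 85.16954803466797)
now tub
tub [328 225  57  58 760] c [ 461.2 -228. ] sz [151.7 153.1] ang 85.6 zmed 80.2
```

Request:
carry_out --commands '[[[-30,-40,0,-3,1],[-30,-45,0,-3,1],[-20,-45,0,-3,1],[-12,-45,0,-3,1],[0,-45,0,-1,1],[0,-45,-10,0,1],[0,-44,-10,0,1],[0,0,0,0,1],[0,0,0,0,1]]]'

```text
clock: 30.05
ee_pos: [0.4897, -0.0497, 0.2231]
tool_rot: [0.731, 0.683, -0.0, -0.0]
ft_force: [0.6, 0.2, 1.0]
finger_gap: 0.996
finger_force: 0.0
```

```bash
python3 - <<'E'
from h import *
st();p,im,d=snap('wrist','gauge.png');X=cloud(p,d);z=X[:,:,2];np.savez('w5.npz',X=X,im=im)
box=(abs(X[:,:,0]-.495)<.08)&(abs(X[:,:,1]+.04)<.14)
rects(X,box&(z>.016)&(z<.04),'gauge',60)
m=box&(im.astype(int).sum(2)<150)&(z<.01)
n,l,s,_=cv2.connectedComponentsWithStats(m.astype(np.uint8))
for i in range(1,n):
    if s[i,4]>300:
        P=X[l==i][:,:2]*1000;print(s[i],P.min(0),P.max(0),cv2.boxPoints(cv2.minAreaRect(P.astype(np.float32))).round(0).tolist())
E
```

```text
t 30.05 tcp [489.7 -49.7 223.1] yaw_y -3.9 f [0.6 0.2 1. ] tq [-0.02  0.02 -0.02] gap 0.996 ff 0.0 j [-0.15 -0.28  1.86  0.    1.56 -0.08]
gauge [249  44  10  11  84] c [472.4  90.1] sz [9.4 9.2] ang 83.1 zmed 17.3
gauge [ 265   75   34  150 2997] c [493.3 -16.3] sz [158.7  36.6] ang 85.7 zmed 29.2
gauge [225 274  94  16 783] c [ 471.1 -167.5] sz [  7.8 112.5] ang 83.0 zmed 28.6
[ 262   97   63  142 5163] [ 463.07527367 -126.11156458] [543.59325445  44.23701348] [[462.0, -122.0], [530.0, -128.0], [545.0, 39.0], [476.0, 45.0]]
```

View pics/gauge.png

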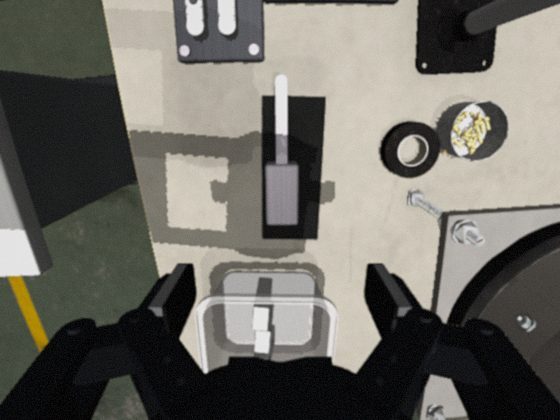

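The gauge handle is at (282,193) and the tip at (281,78), sticking out past the top edge of the mat. That is where depth puts it. I'll grip the handle.

Request:
carry_out --commands '[[[0,-11.5,-45,-0.4,1],[0,0,-50,0,1],[0,0,-50,0,1],[0,0,-35,0,1],[0,0,-13,0,1],[0,0,-1.5,0,1],[0,0,0,0,-1],[0,0,0,0,-1],[0,0,0,0,-1],[0,0,0,0,-1]]]' --newtons 60

```text
clock: 31.35
ee_pos: [0.4904, -0.0616, 0.03]
tool_rot: [0.733, 0.68, 0.0, 0.001]
ft_force: [-1.3, 0.6, 7.4]
finger_gap: 0.412
finger_force: 61.0
```

```bash
python3 -c "
from h import *
st()"
```

```text
t 31.35 tcp [490.4 -61.6  30. ] yaw_y -4.3 f [-1.3  0.6  7.4] tq [0.1  0.19 0.04] gap 0.412 ff 61.0 j [-0.18 -0.13  2.06  0.    1.21 -0.1 ]
```

Request:
carry_out --commands '[[[0,0,20,0,-1],[0,0,50,0,-1],[-10,10,50,0.8,-1],[-26,20,50,0,-1],[-26,24,0,0,-1],[0,0,0,0,-1],[0,0,0,0,-1]]]'

```text
clock: 32.22
ee_pos: [0.4279, -0.0076, 0.1989]
tool_rot: [0.728, 0.685, 0.0, 0.0]
ft_force: [-0.2, 0.1, -2.1]
finger_gap: 0.41
finger_force: 60.7
```

```bash
python3 - <<'E'
from h import *
s=st();p,im,d=snap('wrist','ins.png');X=cloud(p,d);z=X[:,:,2];np.savez('w6.npz',X=X,im=im)
rects(X,(z>.028)&(z<.042)&(abs(X[:,:,0]-.44)<.05)&(abs(X[:,:,1]-.18)<.1),'rail',100)
rects(X,(z>.18)&(z<.23)&(abs(X[:,:,0]-.43)<.05)&(X[:,:,1]>-.05),'gauge',100)
# blade centreline
m=(z>.18)&(z<.23)&(abs(X[:,:,0]-.43)<.04)
def line(m,y0,y1):
    out=[]
    for y in np.arange(y0,y1,.006):
        q=X[m&(abs(X[:,:,1]-y)<.003)]
        if len(q)>8: out.append((y,(q[:,0].min()+q[:,0].max())/2,np.ptp(q[:,0]),np.median(q[:,2])))
    o=np.array(out);f=np.polyfit(o[:,0],o[:,1],1);print('line x=a*y+b',f,'w',o[:,2].mean(),'z',o[:,3].mean(),'res',np.std(o[:,1]-np.polyval(f,o[:,0])));return f
b=line(m,.045,.11)
rm=(z>.028)&(z<.042)
L=line(rm&(X[:,:,0]<.440),.115,.155);J=line(rm&(X[:,:,0]>.440)&(X[:,:,0]<.475),.115,.155)
print('x at y=.102:',np.polyval((L+J)/2,.1026), 'blade at .1', np.polyval(b,.1))
E
```

```text
t 32.23 tcp [427.9  -7.6 198.9] yaw_y -3.5 f [-0.2  0.1 -2.1] tq [-0.07 -0.02 -0.06] gap 0.41 ff 60.7 j [-0.08 -0.43  2.01 -0.    1.56 -0.02]
rail [254   0  10  75 583] c [417.7 133.1] sz [59.2  7.3] ang 86.8 zmed 35.0
rail [294   0  15  75 992] c [453.8 130.8] sz [59.4 12.1] ang 86.0 zmed 35.0
gauge [  150     0   265   342 21055] c [419.6  30.3] sz [ 90.4 148.8] ang 18.7 zmed 198.5
line x=a*y+b [0.05919256 0.42728497] w 0.012016601839723563 z 0.19487081914439333 res 7.398376663961312e-05
line x=a*y+b [0.05454515 0.41043194] w 0.006818495228240883 z 0.035078557423175026 res 0.00018901936837815205
line x=a*y+b [0.06574641 0.44520533] w 0.0114735718128815 z 0.03510282960962212 res 0.00014415451515166461
x at y=.102: 0.4339895917367034 blade at .1 0.43320422462263336
```

View pics/ins.png

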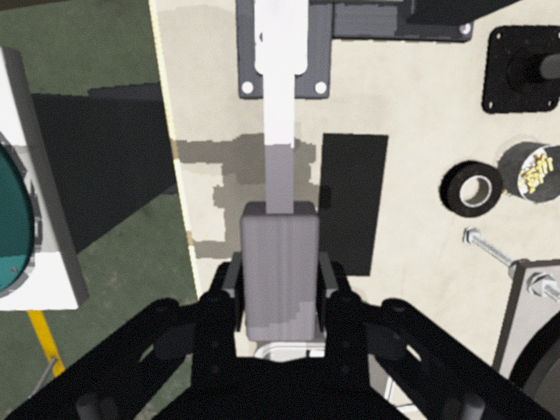

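The blade, between (265,80) and (293,210), runs parallel to the lane, about 2 mm to the left of its centre. I'll back off 25 mm, correct sideways and lower to the floor.

Request:
carry_out --commands '[[[0.3,-24.8,0,0,-1],[0,0,-45,0,-1],[0,0,-45,0,-1],[0,0,-40,0,-1],[0,0,-18,0,-1],[0,0,-5,0,-1],[0,0,0,0,-1],[0,0,0,0,-1]]]' --newtons 80

```text
clock: 33.28
ee_pos: [0.4289, -0.0324, 0.0472]
tool_rot: [0.728, 0.685, 0.001, 0.001]
ft_force: [0.1, 0.7, -1.5]
finger_gap: 0.399
finger_force: 85.5
```

```bash
cat > pitch.py <<'E'
from h import *
s=st();p,im,d=snap('wrist','low.png');X=cloud(p,d)
T=s['ee_pos'];z=X[:,:,2]
q=X[(abs(X[:,:,0]-T[0]-.004)<.005)&(X[:,:,1]>T[1]+.05)&(X[:,:,1]<T[1]+.115)&(abs(z-T[2]+.005)<.008)]
print(len(q), 'blade z=a*y+b', np.polyfit(q[:,1]-T[1],q[:,2],1), 'z at -0.. tip', np.median(q[:,2]))
rects(X,(z>.028)&(z<.036)&(X[:,:,1]>.095)&(abs(X[:,:,0]-.44)<.04),'rails',60)
E
python3 pitch.py
```

```text
t 33.27 tcp [428.9 -32.4  47.2] yaw_y -3.5 f [ 0.1  0.7 -1.5] tq [-0.1  -0.04 -0.  ] gap 0.399 ff 85.5 j [-0.13 -0.31  2.18  0.    1.27 -0.07]
4086 blade z=a*y+b [-0.00140168  0.04321591] z at -0.. tip 0.043095556725790726
```

Request:
carry_out --commands '[[[-0.7,0,-4,0,-1],[0,0,-2.5,0,-1],[0,0,-1,0,-1],[0,0,0,0,-1],[0,0,0,0,-1]]]'

```text
clock: 33.95
ee_pos: [0.4275, -0.0323, 0.0385]
tool_rot: [0.728, 0.685, 0.0, 0.0]
ft_force: [-0.7, -1.9, -0.2]
finger_gap: 0.402
finger_force: 86.0
```

```bash
python3 pitch.py
```

```text
t 33.95 tcp [427.5 -32.3  38.5] yaw_y -3.5 f [-0.7 -1.9 -0.2] tq [0.13 0.21 0.15] gap 0.402 ff 86.0 j [-0.13 -0.3   2.19  0.    1.25 -0.07]
4131 blade z=a*y+b [0.00554786 0.03446499] z at -0.. tip 0.03494006508906483
```

Request:
carry_out --commands '[[[0.8,4,0.3,0,-1],[0.3,5,0,0,-1],[0.3,5,0,0,-1],[0.3,5,0,0,-1],[0.3,5,0,0,-1],[0,0,0,0,-1]]]'

```text
clock: 34.75
ee_pos: [0.4295, -0.0078, 0.0387]
tool_rot: [0.728, 0.686, 0.0, -0.0]
ft_force: [0.9, 1.1, 0.5]
finger_gap: 0.4
finger_force: 85.9
```

```bash
python3 pitch.py
```

```text
t 34.75 tcp [429.5  -7.8  38.7] yaw_y -3.4 f [0.9 1.1 0.5] tq [ 0.43 -0.03  0.02] gap 0.4 ff 85.9 j [-0.08 -0.3   2.19  0.    1.25 -0.02]
4139 blade z=a*y+b [0.00470366 0.03467436] z at -0.. tip 0.035080655738511435
rails [216   0  45  31 989] c [420.5 108.2] sz [16.3  9.8] ang 0.9 zmed 34.8
rails [ 262    0   33   49 1318] c [435.  103.1] sz [16.7 12. ] ang 86.5 zmed 35.1
rails [ 296    0   45   31 1004] c [449.9 106.4] sz [10.2 16.2] ang 83.5 zmed 34.9
```

Request:
carry_out --commands '[[[0.4,7,0,0,-1],[0.4,7,0,0,-1],[0.4,7,0,0,-1],[0.4,7,0,0,-1]]]'

```text
clock: 35.3
ee_pos: [0.4311, 0.0202, 0.0388]
tool_rot: [0.728, 0.685, 0.0, 0.0]
ft_force: [-0.4, -3.0, 1.5]
finger_gap: 0.398
finger_force: 86.2
```

```bash
python3 -c "
from h import *
st()"
```

```text
t 35.3 tcp [431.1  20.2  38.8] yaw_y -3.5 f [-0.4 -3.   1.5] tq [-0.16 -0.03 -0.03] gap 0.398 ff 86.2 j [-0.01 -0.29  2.18 -0.    1.25  0.05]
```

Forces are small, so I'll carry on.

Request:
carry_out --commands '[[[0.4,7,0,0,-1],[0.4,7,0,0,-1],[0.4,7,0,0,-1],[0.4,7,0,0,-1],[0.4,7,0,0,-1],[0.3,5,0,0,-1],[0,0,0,0,-1]]]'

```text
clock: 36.17
ee_pos: [0.4336, 0.0604, 0.039]
tool_rot: [0.728, 0.685, 0.0, 0.0]
ft_force: [0.7, 1.1, 4.5]
finger_gap: 0.4
finger_force: 86.7
```

```bash
python3 - <<'E'
from h import *
s=st();p,im,d=snap('wrist');X=cloud(p,d);z=X[:,:,2]
# shoulder: handle top (z~+39) front edge vs rail ends (z 34)
T=s['ee_pos']
h=X[(abs(X[:,:,0]-T[0])<.02)&(z>.0372)&(z<.043)&(X[:,:,1]>T[1]+.02)&(X[:,:,1]<T[1]+.05)]
print('handle front y',np.percentile(h[:,1],[90,98,100]))
c=im[0:300,180:380];cv2.imwrite('pics/sh.png',cv2.resize(c,None,fx=2,fy=2)[:,:,::-1])
E
```

```text
t 36.17 tcp [433.6  60.4  39. ] yaw_y -3.5 f [0.7 1.1 4.5] tq [ 0.44 -0.17  0.01] gap 0.4 ff 86.7 j [ 0.08 -0.28  2.17  0.    1.25  0.14]
handle front y [0.09458896 0.09591887 0.09707051]
```

View pics/sh.png

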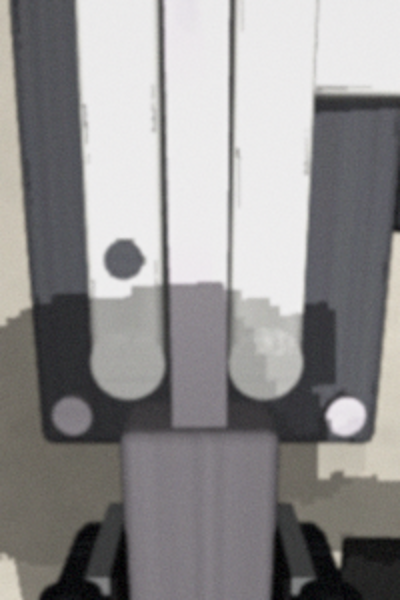

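The shoulder at row 430 is about 6 mm short of the rail ends at row 400, and the blade is centred between the rails. I'll finish in small steps.

Request:
carry_out --commands '[[[0.1,2,0,0,-1],[0.1,2,0,0,-1],[0.05,1,0,0,-1],[0,0,0,0,-1],[0,0,0,0,-1]]]'

```text
clock: 36.85
ee_pos: [0.4339, 0.0648, 0.039]
tool_rot: [0.728, 0.685, 0.0, 0.0]
ft_force: [0.3, -3.5, 7.1]
finger_gap: 0.404
finger_force: 86.8
```

```bash
python3 -c "
from h import *
st()"
```

```text
t 36.85 tcp [433.9  64.8  39. ] yaw_y -3.5 f [ 0.3 -3.5  7.1] tq [-0.42 -0.02 -0.  ] gap 0.404 ff 86.8 j [ 0.09 -0.28  2.17 -0.    1.25  0.15]
```

Request:
carry_out --commands '[[[0,0.7,0.2,0,-1],[0,0.7,0,0,-1],[0,0,0,0,-1],[0,0,0,0,-1]]]'

```text
clock: 37.35
ee_pos: [0.4337, 0.0662, 0.0391]
tool_rot: [0.728, 0.685, 0.0, 0.0]
ft_force: [0.7, -3.0, 6.2]
finger_gap: 0.402
finger_force: 86.7
```

Request:
carry_out --commands '[[[0,0.5,0,0,-1],[0,0,0,0,-1],[0,0,0,0,-1]]]'

```text
clock: 37.72
ee_pos: [0.4337, 0.0667, 0.0391]
tool_rot: [0.728, 0.685, 0.0, 0.0]
ft_force: [0.1, -2.5, 5.8]
finger_gap: 0.397
finger_force: 86.7
```

Request:
carry_out --commands '[[[0,0.5,0,0,-1],[0,0,0,0,-1],[0,0,0,0,-1]]]'

```text
clock: 38.1
ee_pos: [0.4337, 0.067, 0.0391]
tool_rot: [0.728, 0.685, -0.0, 0.0]
ft_force: [0.1, -6.8, 7.1]
finger_gap: 0.402
finger_force: 86.7
```

```bash
python3 - <<'E'
from h import *
s=st();p,im,d=snap('wrist')
c=im[0:300,180:380];cv2.imwrite('pics/sh2.png',cv2.resize(c,None,fx=2,fy=2)[:,:,::-1])
E
```

```text
t 38.1 tcp [433.7  67.   39.1] yaw_y -3.5 f [ 0.1 -6.8  7.1] tq [-0.95 -0.03 -0.06] gap 0.402 ff 86.7 j [ 0.1  -0.27  2.17 -0.    1.25  0.16]
```

View pics/sh2.png

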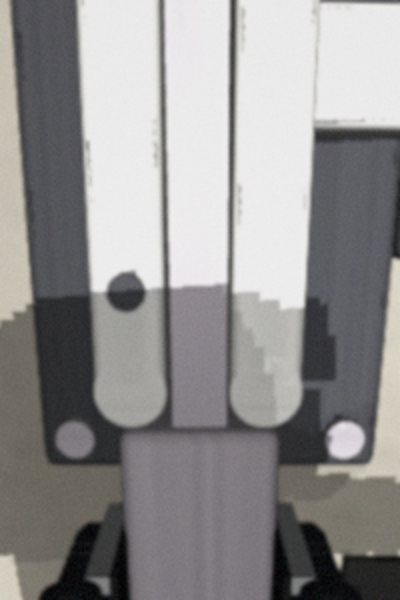

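The rail ends at row 427 now meet the shoulder at row 430, with a light contact of 7 N. That proves the fit, so I'll withdraw the gauge.

Request:
carry_out --commands '[[[-0.1,-2,0.3,0,-1],[-0.6,-10,0,0,-1],[-0.7,-12,0,0,-1],[-0.7,-12,0,0,-1],[-0.7,-12,0,0,-1],[-0.7,-12,0,0,-1],[-0.7,-12,0,0,-1],[-0.7,-12,0,0,-1],[-0.7,-12,0,0,-1],[-0.7,-12,0,0,-1]]]'

```text
clock: 39.4
ee_pos: [0.4272, -0.0417, 0.0391]
tool_rot: [0.728, 0.685, -0.0, -0.0]
ft_force: [0.5, 0.7, -2.7]
finger_gap: 0.402
finger_force: 85.7
```

```bash
python3 -c "
from h import *
st()"
```

```text
t 39.4 tcp [427.2 -41.7  39.1] yaw_y -3.5 f [ 0.5  0.7 -2.7] tq [0.03 0.05 0.01] gap 0.402 ff 85.7 j [-0.16 -0.3   2.19 -0.    1.26 -0.1 ]
```

Request:
carry_out --commands '[[[0,-3,40,0,-1],[23,-14,0,0.2,-1],[23,-14,0,0,-1],[24,-14,0,0,-1],[0,0,-25,0,-1],[0,0,-15,0,-1],[0,0,-6,0,-1],[0,0,-1.5,0,-1],[0,0,0,0,-1],[0,0,0,0,-1]]]'

```text
clock: 40.65
ee_pos: [0.4976, -0.0859, 0.0323]
tool_rot: [0.727, 0.687, 0.0, 0.0]
ft_force: [-0.3, -0.9, -2.4]
finger_gap: 0.403
finger_force: 85.6
```

```bash
python3 -c "
from h import *
st()"
```

```text
t 40.65 tcp [497.6 -85.9  32.3] yaw_y -3.3 f [-0.3 -0.9 -2.4] tq [-0.1  -0.04  0.06] gap 0.403 ff 85.6 j [-0.22 -0.1   2.04 -0.    1.21 -0.16]
```

Still about 2 mm above the mat, so I'll lower the rest, release and lift.

Request:
carry_out --commands '[[[0,0,-1.2,0,-1],[0,0,-0.8,0,-1],[0,0,0,0,-1],[0,0,0,0,0.5],[0,0,0,0,1],[0,0,0,0,1],[0,0,0,0,1],[0,0,20,0,1],[0,0,50,0,1],[0,0,50,0,1]]]'

```text
clock: 41.9
ee_pos: [0.497, -0.0858, 0.1509]
tool_rot: [0.727, 0.687, -0.0, -0.0]
ft_force: [0.6, 0.2, 1.0]
finger_gap: 1.0
finger_force: 0.0
```

Request:
carry_out --commands '[[[0,30,50,0,1],[0,10,30,0,1],[0,0,0,0,1],[0,0,0,0,1]]]'

```text
clock: 42.4
ee_pos: [0.4971, -0.0459, 0.2288]
tool_rot: [0.727, 0.687, -0.0, -0.0]
ft_force: [0.2, 0.6, -0.5]
finger_gap: 0.996
finger_force: 0.0
```

```bash
python3 - <<'E'
from h import *
st();p,im,d=snap('wrist','end.png');X=cloud(p,d);z=X[:,:,2]
box=(abs(X[:,:,0]-.495)<.08)&(abs(X[:,:,1]+.04)<.14)
rects(X,box&(z>.016)&(z<.04),'gauge',200)
m=box&(im.astype(int).sum(2)<150)&(z<.01)
P=X[m][:,:2]*1000;print('mat',cv2.minAreaRect(P.astype(np.float32)))
p,im,d=snap('top','endtop.png');X=cloud(p,d);z=X[:,:,2]
rects(X,(z>.025)&(z<.045)&(abs(X[:,:,0]-.44)<.05)&(abs(X[:,:,1]-.18)<.1),'railtop',100)
rects(X,(z>.15)&(z<.17)&(abs(X[:,:,0]-.58)<.05)&(X[:,:,1]>.2),'bar',50)
m=(X[:,:,1]<-.12)&(X[:,:,1]>-.34)&(X[:,:,0]<.6)&(X[:,:,0]>.3)
rects(X,m&(z>.045)&(z<.075),'inTub',40);rects(X,m&(z>.075)&(z<.09),'tub',40)
E
```

```text
t 42.4 tcp [497.1 -45.9 228.8] yaw_y -3.3 f [ 0.2  0.6 -0.5] tq [-0.02 -0.04 -0.03] gap 0.996 ff 0.0 j [-0.14 -0.27  1.84 -0.    1.57 -0.09]
gauge [ 266  104   32  141 2772] c [498.3 -40.2] sz [158.9  36.2] ang 87.4 zmed 29.2
gauge [220 275  90  13 750] c [ 471.  -167.2] sz [  9.5 111.9] ang 82.1 zmed 28.6
mat ((500.01153564453125, -18.671661376953125), (103.83135986328125, 220.5477752685547), 8.718923568725586)
railtop [183 256  53   9 291] c [456.3 177.4] sz [148.1  20.9] ang 84.8 zmed 32.4
railtop [182 267  53   9 285] c [425.4 180.6] sz [147.8  16.8] ang 85.4 zmed 33.1
bar [ 14 196  16  29 133] c [590.1 658.4] sz [15.7 82.1] ang 63.5 zmed 160.2
bar [149 205  42  12 232] c [581.3 257.9] sz [ 14.9 108.7] ang 9.0 zmed 156.1
inTub [335 228  47  52 420] c [ 460.7 -237. ] sz [120.2 136.8] ang 83.6 zmed 61.5
inTub [337 252  25   8 156] c [ 454.6 -211. ] sz [67.1 18.5] ang 85.3 zmed 63.6
tub [334 225  51  58 468] c [ 460.5 -239.2] sz [131.4 155.9] ang 82.7 zmed 80.6
```

View pics/end.png

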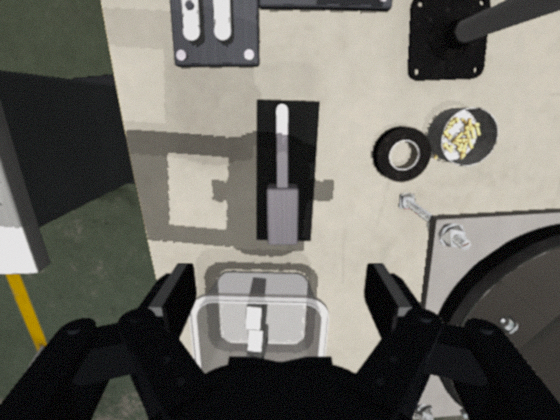

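The gauge lies within its mat, with its tip at (282,107) and handle at (283,215). The key is in its stand, the blocks are in the tub and the gap is unchanged. I'll hand it in.

```bash
python3 -c "
from cell import *
print(finish_job())"
```

```text
the job is handed in; nothing more can be done
None
```

The job is handed in; I was given no verdict. All three blocks are in the tub, the gap is set to about 13.5–13.8 mm, the blade slid in to its shoulder with about 7 N of contact, and the key is back in its stand. The gauge, which had been knocked askew during the run, is back on its mat within about 4 mm of where it first lay.

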